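# Turn the back-to-front card case round in its sleeve

### The arm

A 6-joint arm with a two-finger parallel gripper is mounted at the origin on the work surface. World frame = base frame: x ahead of the robot, y to its left, z up, the work surface at z = 0. Lengths are in mm, angles in rad, forces in N, time in s.
With the tool pointing down it reaches from about 325 to 900 mm from the base axis. Payload 3.5 kg.
Tool frame: the origin (TCP) lies at the very end of the fingers, on their centre line; the grasp point (between the pads) lies 19 mm behind it; z points along the fingers, y is the line along which they close (so a half turn about z gives the same grasp; the last joint's range is limited). The gripper opens to 85 mm and grips with 20 to 120 N. Pads are 22 mm wide; open, the fingers measure 114 mm over their backs; the gripper's body (76 mm by 85 mm) begins 54 mm behind the grasp point. The pads swing forward as they close: fully open they stand 13 mm farther back than shut.
Start: joints at [1.157, 0.276, -0.026, 1.268, 0, 1.467], TCP at [191.144, 595.051, 231.313] pointing down, gripper open.
Joint ranges: [-3.12, 3.12], [-0.85, 1.88], [-1.08, 1.24], [-1.95, 2.15], [-1.57, 1.53], [-3.14, 3.14]. Speed limits (rad/s): [2.57, 2.57, 3.14, 3.14, 3.14, 3.14].

### API

Orientations are given as a unit quaternion [w, x, y, z].
In Python, from rig import robot gives the robot as it stands.
- The arm moves only by the tool arm_command, never from a script. Its argument "increments" is a list of rows, each an object with "translation": the shift along the tool's x, y, z normalised to -1 to 1, where 1 is 0.05 m, a list of three; "twist": the turn, a rotation vector about the tool's x, y, z normalised to -1 to 1, where 1 is 30 degrees, a list of three; "hand": the gripper's target within -1 to 1 (fully open at 1, half-way at 0, shut at -1). In form: [{"translation": [dx, dy, dz], "twist": [ax, ay, az], "hand": hand}, ...]. A call has 1 to 5 rows; each row shifts and turns the commanded pose from where the row before left it, along the tool's axes as they then stand; what a row does not reach is not made up. A row lasts 1/10 s, in which the tool goes at most 50 mm and 8.59 degrees, less where a joint would pass 70% of its speed; a pose out of reach is approached as far as the arm can. A call with a number of a shift or a turn outside -1 to 1 is refused whole. A call with a gripper value outside its range is refused whole. The fingers move at their own pace and stop on an object; the grip force is fixed at half the most. Time passes only in rows, so rows that do not move let the fingers close. It gives the time, the measured TCP pose, the force, the opening and the grip force at its end, in the units of the state.
- robot.sense(): the state, without advancing time (a new reading comes with each control period).
- robot.capture(name): name is "scene" or "side" or "wrist"; returns the picture (420x560x3 uint8, red, green, blue); there is no depth.
- robot.get_calibration(name): a dict with "fov_y" (degrees; the focal length in pixels is half the picture's height over the tangent of half this angle, whatever the lens; pixels are square), "cx", "cy" (the principal point, pixels), "T" (4x4, takes a point from camera to world coordinates). Camera axes: x right, y up, looking along -z (the intrinsics and any distortion apply to the point x, -y, -z); pixel columns grow to the right and rows downward; lengths in mm; the calibration is good to about 2 mm. A picture is of the moment at which its call begins: read the wrist's pose just before it. get_calibration takes no time and is no camera call; for the wrist camera it gives the pose at the moment of the call.
- robot.sign_off(): hands the job in; it is judged then, once.
The state is a dict: "time": time; "joint_positions": joint angles; "joint_velocities": joint speeds; "joint_torque": joint torques, N m; "tool_pos": TCP position; "tool_rot": TCP orientation; "wrist_force": force on the tool from outside, world axes, zero at the start; "wrist_torque": the same for the moment, N m; "opening": finger opening in mm; "grasp_force": force on a finger pad.
Only numpy, scipy, OpenCV 4.12 (cv2) and the standard library are available. Lean on these libraries where they do the work, as an engineer would, in place of code of your own. Each camera call takes 0.05 s, during which the arm holds its last target. There are 200 camera calls.

### The job

Three cardboard card cases stand in grey sleeves on the desk, and one of them was put away back to front: its sloping label end is at the sleeve's high back wall instead of at the low front lip. Slide that case up out of its sleeve, turn it round and slide it back down into the same sleeve, fully home, so that its sloping label end is at the low front lip. Lower it rather than letting it drop, and leave the other two cases where they are.

Things in the scene. Friction and masses are not known exactly. Their poses are not given: they have to be found in the camera images.
- case: The case to turn: closed rigid cardboard box, 130 long (x), 40 wide (y), 110 mm high, 0.2-0.45 kg, balanced near mid-length. Origin: centre of underside, +z up, +x to its label end. Top level from x=-65 to +25 mm, then slopes at 45 deg to 70 mm height at x=+65; white label on the slope. Top 45 mm stand free of the sleeve: pinch across the width. Starts with label end at the high back wall.
- sleeve: Its fixed grey steel sleeve, open on top. Front faces away from the robot (+x) within 15 deg. Origin: on the desk at the foot of the low front lip; +x out of the front. Outer x=-148..0, 56 mm wide; inner 140x48, floor at 6 mm; a seated case is at x=-74, y=0, z=6 (play 5 each end, 4 each side). Side and back walls 60 mm, front 25 mm, each with a 45 deg outward flare 8 mm more (rim 68, front 33).
- case_b: A second, equal card case, already the right way round in its own equal sleeve (label end at the low front lip). Leave it alone. Origin and axes as for case.
- case_c: A third, equal card case, already the right way round in its own equal sleeve. Leave it alone. Origin and axes as for case.
Mind the look-alikes: they are no part of the job. What is shaped like the sleeve but red is not meant.

How it is judged (in metres and radians):
At the end, for the whole second after the job is handed in: The case stands upright (within 7 degrees) at rest in its own sleeve, its underside within 8 mm of the sleeve's floor, within 15 mm along and 12 mm across of the sleeve's middle, with its sloping label end at the low front lip (z of case in the frame of sleeve below 0.014 m and x of sleeve in the frame of case between 0.059 and 0.089 m and y of case in the frame of sleeve between -0.012 and 0.012 m and angle between case's own z axis and vertical below 0.12 rad and linear speed of case below 0.02 m/s); the robot touches nothing.
It fails at once if one of the two other cases was shifted by more than 20 mm (distance of any of case_b, case_c from where it was at the start of the episode above 0.02 m).
It fails at once if the case was let drop (it fell free of the fingers, faster than 0.8 m/s) (linear speed of case above 0.8 m/s and contact force between the fingers and case below 0.1 N).
It also fails if it takes over 38 s, if anything falls off the work surface, if the arm or the gripper's body presses on something with over 40 N, if the wrist force passes 120 N, or if a joint passes its speed limit or range.

## Working session

There is one attempt and no reset: what is moved stays moved. The work goes in short steps, Python scripts to look and compute and a tool call to move; the robot and the scene stay as the last step left them, time stands still between calls to the robot, and variables do not carry over. Pictures are saved under pics/ and viewed, at most 10 in all, crops included, and the job is handed in when it is done.

Besides the shell and the picture viewer there is one more tool, called after "Call:" as name(argument=value, ...), one argument or row to a line, values as JSON. arm_command: Moves the arm, as the interface text tells. Its arguments: {"type":"object","properties":{"increments":{"type":"array","items":{"type":"object","properties":{"translation":{"type":"array","items":{"type":"number"}},"twist":{"type":"array","items":{"type":"number"}},"hand":{"type":"number"}}}}},"required":["increments"]}

```bash
ls; mkdir -p pics
python3 - <<'E'
from rig import robot
import cv2,numpy as np
ims=[]
for n in("scene","side"):
    c=robot.get_calibration(n);print(n,{k:(np.round(v,3).tolist()) for k,v in c.items() if k!='name' and not isinstance(v,str)})
    im=robot.capture(n);cv2.imwrite(f"pics/{n}0.png",im[...,::-1])
s=robot.sense();print(s['tool_pos'],s['tool_rot'],s['time'],s['opening'])
E
```

```text
pics
scene {'fov_y': 53.88, 'cx': 274.886, 'cy': 212.347, 'T': [[0.189, -0.775, 0.603, 1074.337], [0.982, 0.143, -0.124, -107.897], [0.01, 0.615, 0.788, 857.593], [0.0, 0.0, 0.0, 1.0]]}
side {'fov_y': 49.631, 'cx': 292.297, 'cy': 210.758, 'T': [[1.0, -0.026, -0.005, 429.732], [0.009, 0.53, -0.848, -716.368], [0.025, 0.848, 0.53, 506.527], [0.0, 0.0, 0.0, 1.0]]}
[190.84846135 594.40136907 230.21515943] [-2.65487610e-04  1.54763710e-01  9.87950965e-01 -1.00731817e-03] 0.1 85.23056494515784
```

View pics/scene0.png

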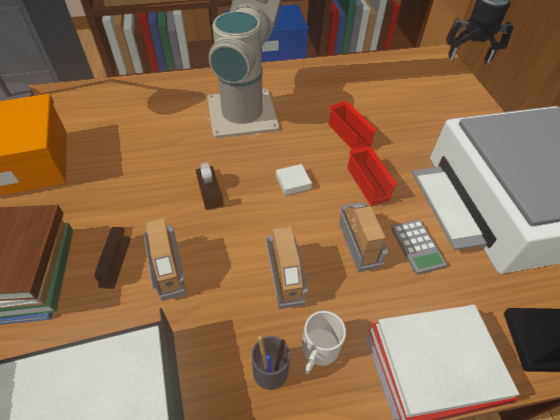

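View pics/side0.png

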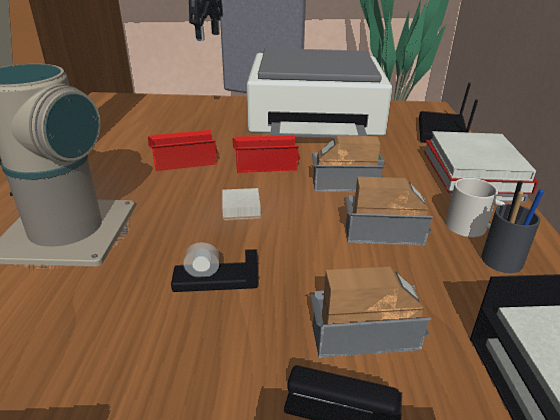

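The scene view shows the back-to-front case at about (362,235), with its slope facing the robot. In the side view it is at about (348,162). Next I'll enlarge both.

```bash
cat > h.py <<'E'
import numpy as np,cv2
from rig import robot
def ray(n,u,v,c=None):
    c=c or robot.get_calibration(n);f=210/np.tan(np.radians(c['fov_y']/2));T=np.array(c['T'])
    d=T[:3,:3]@np.array([(u-c['cx'])/f,-(v-c['cy'])/f,-1.]);return T[:3,3],d
def onz(n,u,v,z,c=None):
    o,d=ray(n,u,v,c);return o+d*(z-o[2])/d[2]
def proj(n,p,c=None):
    c=c or robot.get_calibration(n);f=210/np.tan(np.radians(c['fov_y']/2));T=np.array(c['T'])
    q=T[:3,:3].T@(np.array(p)-T[:3,3]);return c['cx']-f*q[0]/q[2],c['cy']+f*q[1]/q[2]
def crop(src,x,y,w,h,k,out):
    im=cv2.imread(src)[y:y+h,x:x+w];im=cv2.resize(im,None,fx=k,fy=k,interpolation=cv2.INTER_CUBIC)
    for i in range(0,w,10):cv2.putText(im,str(x+i),(i*k,8),0,.3,(0,0,255),1);im[:6,i*k]=255
    for i in range(0,h,10):cv2.putText(im,str(y+i),(0,i*k+4),0,.3,(0,0,255),1)
    return im
E
python3 - <<'E'
from h import *
a=crop("pics/scene0.png",330,190,66,90,6,0);b=crop("pics/side0.png",305,125,90,75,6,0)
b=cv2.resize(b[:, :],(396,330))
H=540
c=np.zeros((H,800,3),np.uint8);c[:540,:396]=a;c[:330,400:796]=b
cv2.imwrite("pics/crop0.png",c)
print(onz("scene",362,215,110),onz("side",360,142,110))
E
```

```text
[546.25459228 204.84940986 110.        ] [579.63302018 210.71156449 110.        ]
```

View pics/crop0.png

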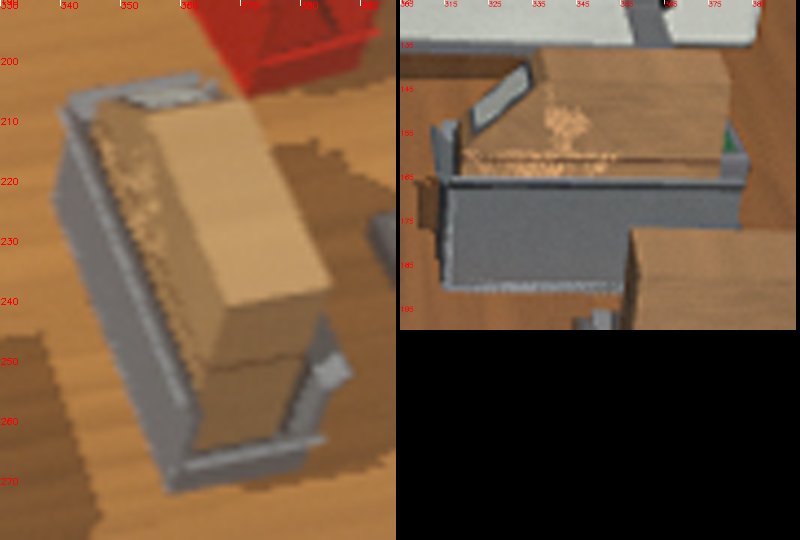

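The crop shows the top face corners in scene pixels at about (355,208), (371,206), (385,237.5) and (368,240.5). The slope with its label is at the far end, towards the robot. The sleeve foot is at about (358,272) and (381,268).

Run:
```python
from h import *
P=[onz("scene",u,v,116) for u,v in[(355,208),(371,206.3),(385,237.5),(368,240.5)]]
for p in P:print(p.round(1))
P=np.array(P);f=(P[2]+P[3])/2;b=(P[0]+P[1])/2;d=f-b;print(np.linalg.norm(d),np.degrees(np.arctan2(d[1],d[0])),f,b,np.linalg.norm(P[0]-P[1]),np.linalg.norm(P[2]-P[3]))
print("side",[onz("side",400-400+(x-400)/4.4+305,y/4.4+125,116).round(1) for x,y in[(728,80),(528,80),(540,48),(722,50)]])
print("foot",onz("scene",358,272,0),onz("scene",381,268,0))
s=robot.sense();print(s['joint_positions']);T=np.array(robot.get_calibration("wrist")['T']);print(T.round(3))
from scipy.spatial.transform import Rotation as R
q=s['tool_rot'];print(R.from_quat([q[1],q[2],q[3],q[0]]).as_matrix().round(3))
```

```text
[528.1 192.9 116. ]
[529.9 230.9 116. ]
[619.  232.2 116. ]
[619.7 193.  116. ]
90.35798144655926 0.4549888694090858 [619.36519599 212.61156868 116.        ] [529.01006353 211.89403863 116.        ] 38.043660680582434 39.139376797898954
side [array([619.1, 193.1, 116. ]), array([520.6, 186.6, 116. ]), array([529.4, 227.1, 116. ]), array([621.9, 231. , 116. ])]
foot [630.42218625 187.40203032   0.        ] [630.06055364 244.96489706   0.        ]
[ 1.15661570e+00  2.77127835e-01 -2.77698912e-02  1.26798203e+00
 -2.27845117e-06  1.46739243e+00]
[[ 3.05000e-01 -9.05000e-01 -2.96000e-01  1.15098e+02]
 [ 9.52000e-01  2.89000e-01  9.60000e-02  6.19038e+02]
 [-1.00000e-03 -3.11000e-01  9.50000e-01  3.73243e+02]
 [ 0.00000e+00  0.00000e+00  0.00000e+00  1.00000e+00]]
[[-0.952  0.306 -0.001]
 [ 0.306  0.952 -0.002]
 [ 0.    -0.002 -1.   ]]
```

Call:
arm_command(
  increments=[
    {"translation":[-0.48,-0.8,0],"twist":[0,0,0],"hand":1},
    {"translation":[-0.48,-0.8,0],"twist":[0,0,0],"hand":1},
    {"translation":[-0.48,-0.8,0],"twist":[0,0,0],"hand":1},
    {"translation":[-0.48,-0.8,0],"twist":[0,0,0],"hand":1},
    {"translation":[-0.48,-0.8,0],"twist":[0,0,0],"hand":1},
  ],
)

```text
time: 0.6
tool_pos: [244.0, 365.9, 230.8]
tool_rot: [-0.0, 0.154, 0.988, -0.0]
wrist_force: [1.4, 0.6, 0.2]
opening: 85.2
grasp_force: 0.0
```

Call:
arm_command(
  increments=[
    {"translation":[0,0,0],"twist":[0,0,-0.19],"hand":1},
    {"translation":[0,0,0],"twist":[0,0,-0.19],"hand":1},
    {"translation":[0,0,0],"twist":[0,0,-0.2],"hand":1},
    {"translation":[0,0,0],"twist":[0,0,0],"hand":1},
  ],
)

```text
time: 1.0
tool_pos: [244.1, 367.5, 231.0]
tool_rot: [-0.0, 0.004, 1.0, -0.0]
wrist_force: [-0.3, 0.2, -0.9]
opening: 85.3
grasp_force: 0.0
```

Call:
arm_command(
  increments=[
    {"translation":[-0.78,-0.386,0],"twist":[0,0,0],"hand":1},
    {"translation":[-0.78,-0.386,0],"twist":[0,0,0],"hand":1},
    {"translation":[-0.78,-0.386,0],"twist":[0,0,0],"hand":1},
    {"translation":[-0.78,-0.386,0],"twist":[0,0,0],"hand":1},
    {"translation":[-0.78,-0.386,0],"twist":[0,0,0],"hand":1},
  ],
)

```text
time: 1.5
tool_pos: [439.7, 269.1, 231.0]
tool_rot: [-0.0, 0.005, 1.0, -0.0]
wrist_force: [0.4, 0.5, -0.5]
opening: 85.4
grasp_force: 0.0
```

Call:
arm_command(
  increments=[
    {"translation":[-0.78,-0.386,0],"twist":[0,0,0],"hand":1},
    {"translation":[-0.78,-0.386,0],"twist":[0,0,0],"hand":1},
    {"translation":[-0.76,-0.386,0],"twist":[0,0,0],"hand":1},
    {"translation":[0,0,0],"twist":[0,0,0],"hand":1},
    {"translation":[0,0,0],"twist":[0,0,0],"hand":1},
  ],
)

```text
time: 2.0
tool_pos: [554.3, 210.8, 230.4]
tool_rot: [-0.001, 0.005, 1.0, -0.0]
wrist_force: [-0.2, 0.3, -0.2]
opening: 85.7
grasp_force: 0.0
```

Run:
```python
from h import *
c=robot.get_calibration("wrist");im=robot.capture("wrist")
import pickle;pickle.dump(c,open("w1.pkl","wb"))
cv2.imwrite("pics/w1.png",im[...,::-1]);print(np.array(c['T']).round(3),c['fov_y'],c['cx'],c['cy'],robot.sense()['tool_pos'])
```

```text
[[ 9.00000e-03 -9.51000e-01 -3.10000e-01  4.74869e+02]
 [ 1.00000e+00  9.00000e-03  2.00000e-03  2.11570e+02]
 [ 0.00000e+00 -3.10000e-01  9.51000e-01  3.73598e+02]
 [ 0.00000e+00  0.00000e+00  0.00000e+00  1.00000e+00]] 66.25553438222421 280.1901238740597 205.85302331412538 [553.40511733 211.3493261  230.59512937]
```

View pics/w1.png

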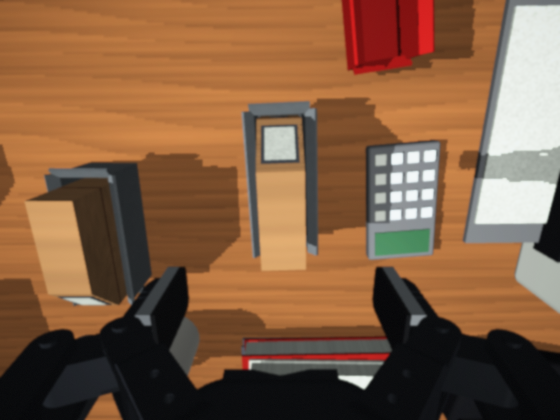

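The wrist view shows the level top running from row 166 to row 269: (256,166), (305,166), (306,269) and (261,270). The back rim is at row 105, columns 247–310. The side rims end at (254,255) and (317,254).

Run:
```python
from h import *
import pickle;c=pickle.load(open("w1.pkl","rb"));im=cv2.imread("pics/w1.png")
for n,z,pts in[("top",116,[(256,166),(305,166),(306,269),(261,270)]),("rim68",68,[(244,113),(254,255),(315,108),(318,254)])]:
    for p in pts:print(n,p,onz("wrist",*p,z,c).round(1))
g=cv2.cvtColor(im,cv2.COLOR_BGR2HSV).astype(int)
for r in (125,150,180,200,220,240,250,260):
    s=g[r,235:330,1]; gr=np.where(s<70)[0]+235
    h=np.where((g[r,245:320,1]>70)&(g[r,245:320,2]>140))[0]+245
    print(r,gr.min() if len(gr) else 0,gr.max() if len(gr) else 0, "case",h.min(),h.max())
```

```text
top (256, 166) [524.7 191.7 116. ]
top (305, 166) [525.  231.3 116. ]
top (306, 269) [618.7 233.6 116. ]
top (261, 270) [619.3 193.1 116. ]
rim68 (244, 113) [484.9 178.6  68. ]
rim68 (254, 255) [628.4 182.8  68. ]
rim68 (315, 108) [481.2 243.3  68. ]
rim68 (318, 254) [627.9 250.   68. ]
125 243 316 case 257 300
150 245 316 case 257 302
180 247 316 case 245 304
200 249 317 case 245 305
220 250 317 case 245 305
240 252 316 case 245 319
250 252 317 case 245 319
260 0 0 case 245 319
```

Call:
arm_command(
  increments=[
    {"translation":[-0.014,0.022,0.6],"twist":[0,0,-0.06],"hand":1},
    {"translation":[0,0,0.8],"twist":[0,0,0],"hand":1},
    {"translation":[0,0,0.8],"twist":[0,0,0],"hand":1},
    {"translation":[0,0,0.6],"twist":[0,0,0],"hand":1},
    {"translation":[0,0,0.25],"twist":[0,0,0],"hand":1},
  ],
)

```text
time: 2.55
tool_pos: [550.4, 212.7, 75.5]
tool_rot: [-0.003, -0.013, 1.0, -0.001]
wrist_force: [-0.8, 0.4, -0.1]
opening: 85.4
grasp_force: 0.0
```

Call:
arm_command(
  increments=[
    {"translation":[0,0,0],"twist":[0,0,0],"hand":1},
    {"translation":[0,0,0],"twist":[0,0,0],"hand":1},
  ],
)

```text
time: 2.75
tool_pos: [555.3, 213.2, 80.2]
tool_rot: [0.001, -0.012, 1.0, 0.0]
wrist_force: [0.2, 0.6, 1.0]
opening: 85.5
grasp_force: 0.0
```

Call:
arm_command(
  increments=[
    {"translation":[0,0,0],"twist":[0,0,0],"hand":-1},
    {"translation":[0,0,0],"twist":[0,0,0],"hand":-1},
    {"translation":[0,0,0],"twist":[0,0,0],"hand":-1},
    {"translation":[0,0,0],"twist":[0,0,0],"hand":-1},
    {"translation":[0,0,0],"twist":[0,0,0],"hand":-1},
  ],
)

```text
time: 3.25
tool_pos: [555.9, 212.4, 80.2]
tool_rot: [0.001, -0.012, 1.0, 0.0]
wrist_force: [-1.0, -0.7, 6.0]
opening: 39.1
grasp_force: 61.4
```

Call:
arm_command(
  increments=[
    {"translation":[0,0,0],"twist":[0,0,0],"hand":-1},
    {"translation":[0,0,0],"twist":[0,0,0],"hand":-1},
    {"translation":[0,0,0],"twist":[0,0,0],"hand":-1},
  ],
)

```text
time: 3.55
tool_pos: [555.9, 212.4, 80.2]
tool_rot: [0.001, -0.012, 1.0, 0.0]
wrist_force: [-0.2, -1.1, 5.5]
opening: 39.4
grasp_force: 61.4
```

Gripped. Now I'll lift it gently.

Call:
arm_command(
  increments=[
    {"translation":[0,0,-0.15],"twist":[0,0,0],"hand":-1},
    {"translation":[0,0,-0.3],"twist":[0,0,0],"hand":-1},
    {"translation":[0,0,-0.4],"twist":[0,0,0],"hand":-1},
    {"translation":[0,0,-0.4],"twist":[0,0,0],"hand":-1},
    {"translation":[0,0,-0.4],"twist":[0,0,0],"hand":-1},
  ],
)

```text
time: 4.05
tool_pos: [554.3, 212.4, 162.4]
tool_rot: [-0.0, -0.012, 1.0, 0.0]
wrist_force: [-0.2, -0.4, -3.1]
opening: 39.4
grasp_force: 60.9
```

Call:
arm_command(
  increments=[
    {"translation":[0,0,-0.4],"twist":[0,0,0],"hand":-1},
    {"translation":[0,0,-0.3],"twist":[0,0,0],"hand":-1},
    {"translation":[0,0,-0.15],"twist":[0,0,0],"hand":-1},
    {"translation":[0,0,0],"twist":[0,0,0],"hand":-1},
    {"translation":[0,0,0],"twist":[0,0,0],"hand":-1},
  ],
)

```text
time: 4.55
tool_pos: [554.3, 212.3, 203.1]
tool_rot: [-0.001, -0.012, 1.0, -0.0]
wrist_force: [0.9, 0.7, -3.0]
opening: 39.3
grasp_force: 60.9
```

Call:
arm_command(
  increments=[
    {"translation":[0,0,0],"twist":[0,0,-0.12],"hand":-1},
    {"translation":[0,0,0],"twist":[0,0,-0.24],"hand":-1},
    {"translation":[0,0,0],"twist":[0,0,-0.24],"hand":-1},
    {"translation":[0,0,0],"twist":[0,0,-0.24],"hand":-1},
    {"translation":[0,0,0],"twist":[0,0,-0.24],"hand":-1},
  ],
)

```text
time: 5.05
tool_pos: [553.7, 212.1, 202.0]
tool_rot: [-0.002, -0.293, 0.956, 0.0]
wrist_force: [0.1, 0.4, -2.7]
opening: 39.7
grasp_force: 60.9
```

Call:
arm_command(
  increments=[
    {"translation":[0,0,0],"twist":[0,0,-0.24],"hand":-1},
    {"translation":[0,0,0],"twist":[0,0,-0.24],"hand":-1},
    {"translation":[0,0,0],"twist":[0,0,-0.24],"hand":-1},
    {"translation":[0,0,0],"twist":[0,0,-0.24],"hand":-1},
    {"translation":[0,0,0],"twist":[0,0,-0.24],"hand":-1},
  ],
)

```text
time: 5.55
tool_pos: [553.7, 212.1, 202.0]
tool_rot: [-0.002, -0.574, 0.819, 0.001]
wrist_force: [0.8, 0.1, -2.0]
opening: 39.4
grasp_force: 60.9
```

Call:
arm_command(
  increments=[
    {"translation":[0,0,0],"twist":[0,0,-0.24],"hand":-1},
    {"translation":[0,0,0],"twist":[0,0,-0.24],"hand":-1},
    {"translation":[0,0,0],"twist":[0,0,-0.24],"hand":-1},
    {"translation":[0,0,0],"twist":[0,0,-0.24],"hand":-1},
    {"translation":[0,0,0],"twist":[0,0,-0.24],"hand":-1},
  ],
)

```text
time: 6.05
tool_pos: [553.7, 212.1, 202.0]
tool_rot: [0.001, 0.799, -0.601, -0.001]
wrist_force: [0.6, -0.4, -2.0]
opening: 39.2
grasp_force: 61.0
```

Call:
arm_command(
  increments=[
    {"translation":[0,0,0],"twist":[0,0,-0.24],"hand":-1},
    {"translation":[0,0,0],"twist":[0,0,-0.24],"hand":-1},
    {"translation":[0,0,0],"twist":[0,0,-0.24],"hand":-1},
    {"translation":[0,0,0],"twist":[0,0,-0.24],"hand":-1},
    {"translation":[0,0,0],"twist":[0,0,-0.24],"hand":-1},
  ],
)

```text
time: 6.55
tool_pos: [553.7, 212.1, 202.0]
tool_rot: [0.001, 0.946, -0.325, -0.001]
wrist_force: [-0.4, -0.4, -2.5]
opening: 39.1
grasp_force: 61.0
```

Call:
arm_command(
  increments=[
    {"translation":[0,0,0],"twist":[0,0,-0.24],"hand":-1},
    {"translation":[0,0,0],"twist":[0,0,-0.24],"hand":-1},
    {"translation":[0,0,0],"twist":[0,0,-0.24],"hand":-1},
    {"translation":[0,0,0],"twist":[0,0,-0.24],"hand":-1},
    {"translation":[0,0,0],"twist":[0,0,-0.12],"hand":-1},
  ],
)

```text
time: 7.05
tool_pos: [553.7, 212.1, 202.0]
tool_rot: [0.0, 0.999, -0.049, -0.002]
wrist_force: [-0.4, -0.3, -2.9]
opening: 39.3
grasp_force: 61.0
```

Call:
arm_command(
  increments=[
    {"translation":[0,0,0],"twist":[0,0,-0.24],"hand":-1},
    {"translation":[0,0,0],"twist":[0,0,0],"hand":-1},
    {"translation":[0,0,0],"twist":[0,0,0],"hand":-1},
  ],
)

```text
time: 7.35
tool_pos: [554.1, 212.2, 202.7]
tool_rot: [0.0, 1.0, 0.011, -0.001]
wrist_force: [0.3, 0.3, -3.1]
opening: 39.3
grasp_force: 61.0
```

Run:
```python
from h import *
s=robot.sense();print(s['tool_pos'],s['tool_rot'],s['joint_positions'])
import pickle
for n in("wrist","scene","side"):
    c=robot.get_calibration(n)
    if n=="wrist":pickle.dump(c,open("w2.pkl","wb"))
    cv2.imwrite(f"pics/{n}2.png",robot.capture(n)[...,::-1])
b=np.zeros((600,800,3),np.uint8)
b[:420,:560]=cv2.imread("pics/wrist2.png")
b[420:600,:240]=cv2.imread("pics/scene2.png")[110:290,250:490]
b[420:600,250:490]=cv2.imread("pics/side2.png")[60:240,240:480]
cv2.imwrite("pics/v2.png",b)
```

```text
[554.14224402 212.22823471 202.66716078] [ 2.68800172e-04  9.99940368e-01  1.08701972e-02 -1.01358334e-03] [ 2.56854347e-01  2.38462550e-01 -1.37042091e-01  1.19738874e+00
 -2.77807016e-05 -2.90647911e+00]
```

View pics/v2.png

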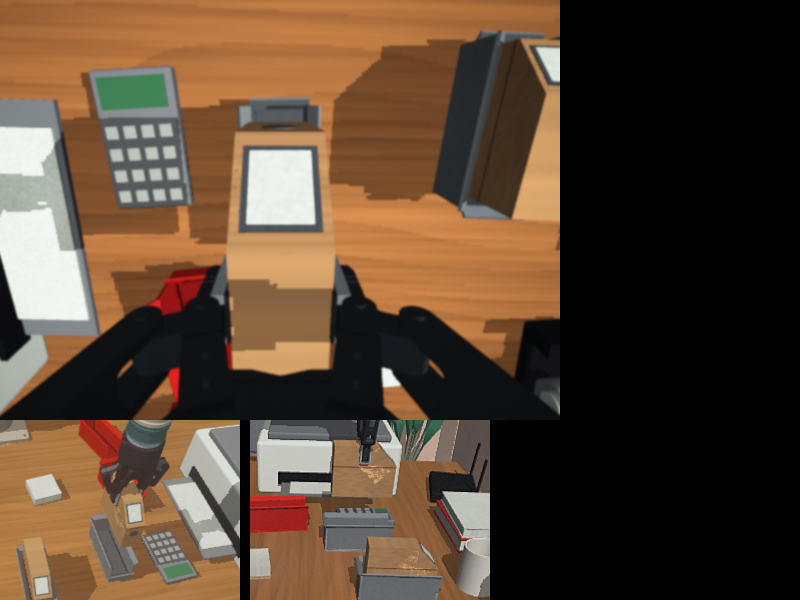

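The case is held level with its label now towards +x. The empty sleeve's front lip is visible in the wrist view at about row 100, columns 240–320. One more zoom on the empty sleeve should refine its pose.

Run:
```python
from h import *
a=crop("pics/scene2.png",330,195,66,80,6,0);b=crop("pics/wrist2.png",225,85,110,60,3,0);d=crop("pics/side2.png",308,140,92,80,4,0)
c=np.zeros((520,800,3),np.uint8);c[:480,:396]=a;c[:180,400:730]=b;c[190:510,400:768]=d
cv2.imwrite("pics/crop2.png",c)
```

```text
(no output)
```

View pics/crop2.png

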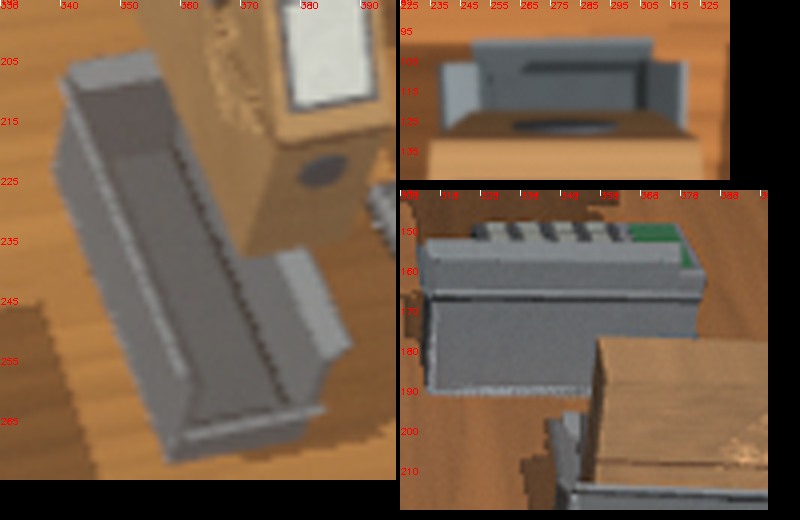

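Run:
```python
from h import *
import pickle;c=pickle.load(open("w2.pkl","rb"))
for n,p,z in[("wrist",(249,98.3),33),("wrist",(309.3,98.3),33),("wrist",(239,105.7),68),("wrist",(320.7,105.7),68),
 ("scene",(378,262),6),("scene",(348.7,221.7),6),("scene",(358.7,220),6),("scene",(358.7,272),0),("scene",(380.5,268.3),0),
 ("scene",(340.7,207.8),68),("scene",(360.5,257.3),68),("scene",(388.5,253),68)]:
    print(n,p,z,onz(n,*p,z,c if n=="wrist" else None).round(1))
# case: bottom of slope front corners z=tool-78+6.. slope lower edge height 70
zt=202.7-80.2+6
for p in[(233,131),(324,131)]:print("case front z+70",onz("wrist",*p,zt+70,c).round(1))
for p in[(228,246),(333,246)]:print("case slope top z+110",onz("wrist",*p,zt+110,c).round(1))
```

```text
wrist (249, 98.3) 33 [635.1 242.7  33. ]
wrist (309.3, 98.3) 33 [636.4 187.2  33. ]
wrist (239, 105.7) 68 [629.1 247.8  68. ]
wrist (320.7, 105.7) 68 [630.6 180.5  68. ]
scene (378, 262) 6 [616.1 241.1   6. ]
scene (348.7, 221.7) 6 [487.4 207.7   6. ]
scene (358.7, 220) 6 [486.9 234.8   6. ]
scene (358.7, 272) 0 [630.7 189.    0. ]
scene (380.5, 268.3) 0 [630.6 243.5   0. ]
scene (340.7, 207.8) 68 [485.8 178.   68. ]
scene (360.5, 257.3) 68 [630.6 181.2  68. ]
scene (388.5, 253) 68 [631.3 247.1  68. ]
case front z+70 [620.8 234.8 198.5]
case front z+70 [621.8 194.1 198.5]
case slope top z+110 [583.5 231.9 238.5]
case slope top z+110 [584.3 193.5 238.5]
```

Call:
arm_command(
  increments=[
    {"translation":[0,-0.01,0.2],"twist":[0,0,0],"hand":-1},
    {"translation":[0,0,0.3],"twist":[0,0,0],"hand":-1},
    {"translation":[0,0,0.3],"twist":[0,0,0],"hand":-1},
    {"translation":[0,0,0.2],"twist":[0,0,0],"hand":-1},
    {"translation":[0,0,0.1],"twist":[0,0,0],"hand":-1},
  ],
)

```text
time: 8.0
tool_pos: [553.3, 212.5, 146.3]
tool_rot: [0.0, 1.0, 0.012, -0.002]
wrist_force: [0.2, 0.4, -2.4]
opening: 39.3
grasp_force: 61.0
```

Call:
arm_command(
  increments=[
    {"translation":[0,0,0.15],"twist":[0,0,0],"hand":-1},
    {"translation":[0,0,0.15],"twist":[0,0,0],"hand":-1},
    {"translation":[0,0,0.15],"twist":[0,0,0],"hand":-1},
    {"translation":[0,0,0.15],"twist":[0,0,0],"hand":-1},
    {"translation":[0,0,0],"twist":[0,0,0],"hand":-1},
  ],
)

```text
time: 8.5
tool_pos: [553.8, 212.6, 117.5]
tool_rot: [0.0, 1.0, 0.012, -0.001]
wrist_force: [-0.5, -0.3, -3.4]
opening: 39.1
grasp_force: 61.0
```

Call:
arm_command(
  increments=[
    {"translation":[0,0,0.15],"twist":[0,0,0],"hand":-1},
    {"translation":[0,0,0.15],"twist":[0,0,0],"hand":-1},
    {"translation":[0,0,0.15],"twist":[0,0,0],"hand":-1},
    {"translation":[0,0,0.15],"twist":[0,0,0],"hand":-1},
    {"translation":[0,0,0],"twist":[0,0,0],"hand":-1},
  ],
)

```text
time: 9.0
tool_pos: [553.5, 212.6, 87.1]
tool_rot: [0.0, 1.0, 0.012, -0.001]
wrist_force: [-0.7, -0.4, -2.8]
opening: 39.0
grasp_force: 61.0
```

Call:
arm_command(
  increments=[
    {"translation":[0,0,0.07],"twist":[0,0,0],"hand":-1},
    {"translation":[0,0,0.03],"twist":[0,0,0],"hand":-1},
    {"translation":[0,0,0],"twist":[0,0,0],"hand":-1},
    {"translation":[0,0,0],"twist":[0,0,0],"hand":-1},
  ],
)

```text
time: 9.4
tool_pos: [555.0, 213.0, 84.1]
tool_rot: [-0.0, 1.0, 0.012, 0.0]
wrist_force: [-0.7, 0.5, -0.7]
opening: 39.1
grasp_force: 61.0
```

Call:
arm_command(
  increments=[
    {"translation":[0,0,0.03],"twist":[0,0,0],"hand":-1},
    {"translation":[0,0,0],"twist":[0,0,0],"hand":-1},
    {"translation":[0,0,0],"twist":[0,0,0],"hand":-1},
  ],
)

```text
time: 9.7
tool_pos: [554.8, 212.9, 82.3]
tool_rot: [0.0, 1.0, 0.012, 0.0]
wrist_force: [1.1, 0.4, -2.2]
opening: 39.1
grasp_force: 61.0
```

Call:
arm_command(
  increments=[
    {"translation":[0,0,0.03],"twist":[0,0,0],"hand":-1},
    {"translation":[0,0,0],"twist":[0,0,0],"hand":-1},
    {"translation":[0,0,0],"twist":[0,0,0],"hand":-1},
  ],
)

```text
time: 10.0
tool_pos: [554.7, 212.9, 80.7]
tool_rot: [0.0, 1.0, 0.012, -0.0]
wrist_force: [-0.0, -1.4, -1.8]
opening: 39.5
grasp_force: 61.0
```

Call:
arm_command(
  increments=[
    {"translation":[0,0,0.02],"twist":[0,0,0],"hand":-1},
    {"translation":[0,0,0],"twist":[0,0,0],"hand":-1},
    {"translation":[0,0,0],"twist":[0,0,0],"hand":-1},
  ],
)

```text
time: 10.3
tool_pos: [555.1, 213.0, 80.2]
tool_rot: [-0.0, 1.0, 0.012, 0.0]
wrist_force: [-0.1, -0.3, 1.3]
opening: 39.3
grasp_force: 61.1
```

Call:
arm_command(
  increments=[
    {"translation":[0,0,0.01],"twist":[0,0,0],"hand":-1},
    {"translation":[0,0,0],"twist":[0,0,0],"hand":-1},
    {"translation":[0,0,0],"twist":[0,0,0],"hand":-1},
  ],
)

```text
time: 10.6
tool_pos: [555.2, 213.0, 80.2]
tool_rot: [-0.0, 1.0, 0.012, 0.0]
wrist_force: [-1.3, -0.3, 5.5]
opening: 39.2
grasp_force: 61.8
```

Contact with the floor. I'll open the gripper slowly, then retreat.

Call:
arm_command(
  increments=[
    {"translation":[0,0,0],"twist":[0,0,0],"hand":0.4},
    {"translation":[0,0,0],"twist":[0,0,0],"hand":0.8},
    {"translation":[0,0,0],"twist":[0,0,0],"hand":1},
    {"translation":[0,0,0],"twist":[0,0,0],"hand":1},
    {"translation":[0,0,0],"twist":[0,0,0],"hand":1},
  ],
)

```text
time: 11.1
tool_pos: [554.8, 212.9, 79.1]
tool_rot: [0.0, 1.0, 0.012, -0.0]
wrist_force: [0.9, -0.2, 0.3]
opening: 85.1
grasp_force: 0.0
```

Call:
arm_command(
  increments=[
    {"translation":[0,0,-0.3],"twist":[0,0,0],"hand":1},
    {"translation":[0,0,-0.6],"twist":[0,0,0],"hand":1},
    {"translation":[0,0,-0.8],"twist":[0,0,0],"hand":1},
    {"translation":[0,0,-0.8],"twist":[0,0,0],"hand":1},
    {"translation":[0,0,-0.5],"twist":[0,0,0],"hand":1},
  ],
)

```text
time: 11.6
tool_pos: [556.4, 213.4, 234.3]
tool_rot: [-0.001, 1.0, 0.012, 0.003]
wrist_force: [0.4, 0.8, -1.0]
opening: 85.5
grasp_force: 0.0
```

Call:
arm_command(
  increments=[
    {"translation":[0,0,0],"twist":[0,0,0],"hand":1},
    {"translation":[0,0,0],"twist":[0,0,0],"hand":1},
    {"translation":[0,0,0],"twist":[0,0,0],"hand":1},
  ],
)

```text
time: 11.9
tool_pos: [553.9, 212.7, 228.4]
tool_rot: [0.0, 1.0, 0.012, -0.001]
wrist_force: [0.6, 0.0, -0.5]
opening: 85.3
grasp_force: 0.0
```

Run:
```python
from h import *
for n in("wrist","scene","side"): cv2.imwrite(f"pics/{n}3.png",robot.capture(n)[...,::-1])
b=np.zeros((420,800,3),np.uint8)
b[:420,:480]=cv2.imread("pics/wrist3.png")[:,40:520]
b[:210,490:800]=cv2.imread("pics/scene3.png")[110:320,150:460]
b[210:420,490:800]=cv2.imread("pics/side3.png")[100:310,200:510]
cv2.imwrite("pics/v3.png",b)
```

```text
(no output)
```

View pics/v3.png

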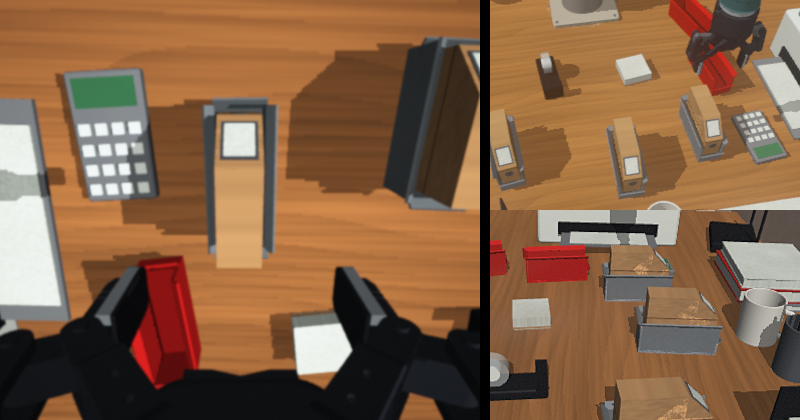

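The case is seated in its sleeve with the label at the front lip, as in the other two sleeves (wrist crop, label at about (240,140)). The gripper is clear, so I'm handing the job in.

```bash
python3 -c "
from rig import robot
print(robot.sign_off())"
```

```text
the job is handed in; nothing more can be done
None
```

The back-to-front case is now turned round and seated in its own sleeve with its label end at the low front lip, lowered rather than dropped; the other two cases were not touched, and I handed the job in at about 12 s without seeing a verdict.

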